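Set the recipe corner for the next dish

TASK

The recipe binder has to show the next recipe: turn its wide leaf right over from the left side to the right, then turn the short leaf over on top of it in the same way, each until it lies fully down on the right. After that take the jar left from the last dish out of the caddy and stand it upright on the cork trivet, and stand all the spice tins waiting in front of the rail upright in the caddy. When it is loaded, slide the caddy along its rail all the way to its right-hand stop, with the tins still standing in it, and leave the glass and the timer where they are.

Things in the scene. Friction and masses are not known exactly. Their poses are not given: they have to be found in the camera images.
- binder_hinge (a point): On the ring axis of the recipe binder (fixed wooden V-shaped stand, 176 mm deep, 290 wide, 3 steel rings, two stiff white leaves), 36 mm above the worktop, 45 mm in front of the leaves' near edge, level with the pull points, which circle round it. Its x axis is the ring axis, away from the robot; y to the binder's left, z up. Turned by up to 0.18 rad. Leaves do not touch each other or the stand.
- leaf_wide_pull (a point): Grip point of the WIDE leaf (160 mm rings to free edge, 170 deep; the upper one at first): on its round steel pull rod, 10 mm thick, parallel to the ring axis, 70 mm out from the near edge towards the robot (point 45 mm from that edge). 162 mm from the ring axis: 110 mm high on the left, 198 at the top, 100 on the right. Pinch it from above across the rod; it may turn between the fingers.
- leaf_short_pull (a point): The same on the SHORT leaf (112 mm from rings to free edge; below the wide one at first): a like rod, the point 106 mm from the ring axis, 78 mm above the worktop on the left, 142 at the top, 84 on the right. The wide leaf's rod lies 56 mm further out when both are on the same side.
- leaf_wide (a joint): Turn of the wide leaf: 0 lying on the left (0.47 rad above level), growing as it rises and goes over, 2.26 rad lying on the right against its stop. Stiff hinge (0.09 N m): the leaf stays at any angle at which it is left and must be taken all the way. It may start lifted by up to 0.3 rad.
- leaf_short (a joint): The same for the short leaf: 0 on the left (0.41 rad above level), 2.26 rad lying on the right on top of the wide leaf.
- caddy_floor (a point): Centre of the inner floor of the spice caddy, an open wooden tray on a fixed rail (84 by 360 mm) left of the binder: outside 82 mm across by 232 long, floor 30 mm above the worktop, walls and two dividers 10 mm above the floor. Three cells of 72 by 72 mm, centred at -75, 0 and +75 mm along y. y axis along the rail to the left, x away from the robot, turned by up to 0.1 rad.
- caddy_post (a point): Grip point on the caddy's handle, an upright wooden post 20 mm thick at the left end of the tray (145 mm from the tray's centre); its top is 106 mm above the worktop, this point 18 mm below the top.
- caddy (a joint): Travel of the caddy to the right (along -y of caddy_floor) in m: 0 at the left-hand stop, 0.10 at the right-hand stop. It slides with about 2 N of friction and stays where it is left.
- trivet_top (a point): Centre of the top of a round cork trivet, 120 mm across and 10 mm high, fixed on the worktop in front of the caddy's rail.
- cinnamon_mid (a point): Centre (half-way up) of the jar left in the caddy: a spice jar with a printed label and a mustard-yellow cap, 42 mm across, 106 mm high, 0.11 kg. z is its upright axis. It can be gripped anywhere over its upper half.
- tin_0_mid (a point): Centre (half-way up) of a plain squat round metal spice tin with a screw lid, 62 mm across, 56 mm high, about 0.13 kg; grip it from above across its sides, about 14 mm above this centre. z is its upright axis. Two or three such tins are out on the worktop in front of the rail; the others are absent.
- tin_1_mid (a point): As tin_0_mid, another spice tin of the same kind.
- tin_2_mid (a point): As tin_0_mid, another spice tin of the same kind.
- glass: A drinking glass behind the rail, 80 mm across, 91 mm high, a bystander; origin under its centre.
- timer: A round kitchen timer with a red knob, 64 mm across, 43 mm high, near the worktop's front edge before the binder's right wing, a bystander; origin under its centre.
Not all that is in view belongs to the job. Leave any pink or turquoise look-alike of the part that bears tin_1_mid alone.

How it is judged:
By the outcome, as a careful person would: the job done as asked, in the order asked, and still so for the second after the job is handed in, with the robot touching nothing.
Of tin_0, tin_1, tin_2 only 2 to 3 are there at a start; the rules pass over those that are not, and their reading is None.
At some moment in a run one of tin_0, tin_1, tin_2 may be knocked a few centimetres aside while the robot is not near it.
It also fails if it takes over 208 s, if anything falls off the work surface, if the arm or the gripper's body presses on something with over 40 N, if the wrist force passes 120 N, or if a joint passes its speed limit or range.

ROBOT

A 7-joint arm with a two-finger parallel gripper is mounted at the origin on a cart in front of the work surface, level with it; the furniture and walls round the work are solid. World frame = base frame: x ahead of the robot, y to its left, z up, the work surface at z = 0. Lengths are in m, angles in rad, forces in N, time in s.
With the tool pointing down it reaches from about 0.425 to 0.875 m from the base axis. Payload 4.7 kg.
Tool frame: the origin (TCP) lies between the finger pads; the fingertips stand 17 mm ahead of it and the grasp point (between the pads) lies 2 mm behind it; z points along the fingers, y is the line along which they close (so a half turn about z gives the same grasp; the last joint's range is limited). The gripper opens to 87 mm and grips with 3 to 60 N. Pads are 19 mm wide; open, the fingers measure 117 mm over their backs; the gripper's body (75 mm by 190 mm) begins 51 mm behind the grasp point.
Start: joints at [-1.285, 0.321, -0.07, 1.45, 0.023, 1.371, -0.057], TCP at [0.175, 0.626, 0.24] pointing down, gripper open.
Joint ranges: [-2.86, 2.86], [-0.3, 2.09], [-1.38, 1.24], [0.06, 2.45], [-1.56, 4.7], [0.09, 2.05], [-2.69, 2.69]. Speed limits (rad/s): [2.57, 2.57, 3.14, 3.14, 3.14, 3.14, 3.14].

INTERFACE

Orientations are given as a unit quaternion [x, y, z, w].
In Python, from bench import bot gives the robot as it stands.
- The arm moves only by the shell command python3 -m jog 'ROWS' [FORCE]. ROWS is JSON, a list that holds one entry, the list of rows, each a list of 7 numbers: the shift along the tool's x, y, z in mm, then the turn, a rotation vector about the tool's x, y, z in rad, then the gripper command: -1 is fully open, 1 is shut, values between are in proportion. In form: [[[dx, dy, dz, ax, ay, az, hand], ...]]. A call has 1 to 20 rows; each row is the pose to reach, as a shift and turn from the pose commanded when the call began, along the tool's axes at that moment; what a row does not reach only later rows make up. A row lasts 1/12 s, in which the tool goes at most 41.7 mm and 7.16 degrees, less where a joint would pass 70% of its speed; a pose out of reach is approached as far as the arm can. A call with a gripper value outside its range is refused whole. The fingers move at their own pace and stop on an object; FORCE is the grip in N (left out, the last holds). Time passes only in rows, so rows that repeat a pose let the fingers close. It gives the time, the measured TCP pose, the force, the opening and the grip force at its end, in the units of the state.
- bot.get_obs(): the state, without advancing time (a new reading comes with each control period).
- bot.snapshot(name): name is "side" or "top" or "wrist"; returns the picture (400x640x3 uint8, blue, green, red); there is no depth.
- bot.get_calibration(name): a dict with "fov_y" (degrees; the focal length in pixels is half the picture's height over the tangent of half this angle, whatever the lens; pixels are square), "cx", "cy" (the principal point, pixels), "rvec" (rotation vector, rad) and "tvec" (3), from world to camera coordinates, as OpenCV has them. Camera axes: x right, y down, z forward; pixel columns grow to the right and rows downward; lengths in m; the calibration is good to about 2 mm. A picture is of the moment at which its call begins: read the wrist's pose just before it. get_calibration takes no time and is no camera call; for the wrist camera it gives the pose at the moment of the call.
- bot.job_done(): hands the job in; it is judged then, once.
The state is a dict: "clock": time; "joint_pos": joint angles; "joint_vel": joint speeds; "tau": joint torques, N m; "ee_pos": TCP position; "tcp_rot": TCP orientation; "wrist_force": force on the tool from outside, world axes, zero at the start; "moment": the same for the moment, N m; "width": finger opening in m; "grip_force": force on a finger pad.
Only numpy, scipy, OpenCV 4.12 (cv2) and the standard library are available. Lean on these libraries where they do the work, as an engineer would, in place of code of your own. Each camera call takes 0.05 s, during which the arm holds its last target. There are 200 camera calls.

## Working session

There is one attempt and no reset: what is moved stays moved. The work goes in short steps, Python scripts to look and compute and a shell command to move; the robot and the scene stay as the last step left them, time stands still between calls to the robot, and variables do not carry over. Pictures are saved under pics/ and viewed, at most 14 in all, crops included, and the job is handed in when it is done.

```bash
ls; mkdir -p pics
python3 - <<'E'
from bench import bot
import cv2
for n in("top","side"):
    cv2.imwrite(f"pics/{n}0.png",bot.snapshot(n)); print(n,bot.get_calibration(n))
o=bot.get_obs(); print(o)
E
```

```text
pics
top {'fov_y': 47.84421680389808, 'cx': 317.5143644262508, 'cy': 203.1982649184886, 'rvec': array([ 2.19174304, -2.13585254,  0.11926979]), 'tvec': array([0.13610524, 0.55446726, 1.53768199])}
side {'fov_y': 50.864232844266894, 'cx': 318.9797374817232, 'cy': 193.2364783715454, 'rvec': array([ 2.05146484, -0.11644302,  0.04240214]), 'tvec': array([-0.53973128,  0.18903772,  1.16122895])}
{'clock': 0.1, 'joint_pos': array([-1.28491021,  0.32172157, -0.07011414,  1.45157028,  0.02258958,
        1.37080217, -0.0568969 ]), 'joint_vel': array([-0.00161356, -0.00278478,  0.00103344, -0.00292134,  0.00093751,
       -0.00060318, -0.00194016]), 'tau': array([-4.24372074e-04, -4.92570341e+01, -4.05963929e-01, -3.13396275e+01,
       -6.42943732e-02,  3.95241415e-02,  8.43005751e-05]), 'ee_pos': array([0.17439077, 0.62567496, 0.23858015]), 'tcp_rot': array([ 1.35446813e-01,  9.90784248e-01, -8.53427499e-04, -7.86909036e-05]), 'wrist_force': array([ 1.0202559 , -0.46518329,  0.26235074]), 'moment': array([-0.02191153,  0.01686453, -0.02612938]), 'grip_force': 0.0, 'width': 0.08664592887432242}
```

View pics/top0.png

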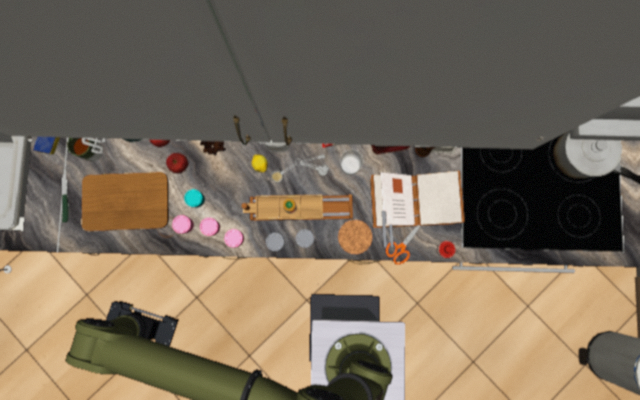

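View pics/side0.png

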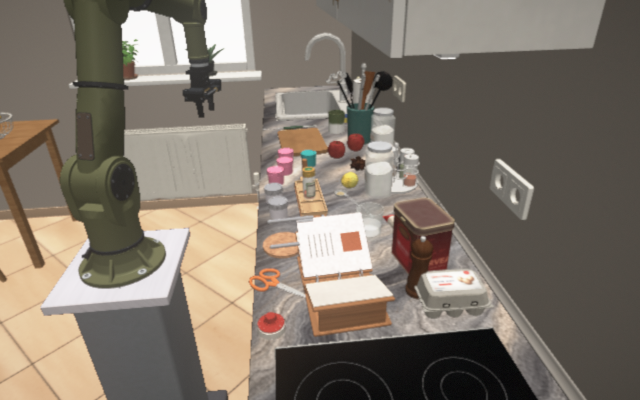

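The top view shows two plain tins at (275,241) and (305,238). The look-alikes are pink at (181,224), (209,227) and (233,238), and turquoise at (194,198). The jar is in the caddy at (290,205) with the post at about (250,209), and the trivet is at (354,236). The binder's hinge is around x=415, with scissors in front at (398,250). The timer is at (446,249) and the glass at (350,163).

```bash
cat > h.py <<'E'
from bench import bot
import numpy as np, cv2
from scipy.spatial.transform import Rotation as R
def cam(n):
    c=bot.get_calibration(n); f=200/np.tan(np.radians(c['fov_y']/2))
    K=np.array([[f,0,c['cx']],[0,f,c['cy']],[0,0,1]]); return K,np.array(c['rvec']),np.array(c['tvec'])
def ray(C,u,v):
    K,r,t=C; M=cv2.Rodrigues(r)[0]; return -M.T@t, M.T@np.linalg.inv(K)@[u,v,1]
def onz(C,u,v,z):
    o,d=ray(C,u,v); return o+d*(z-o[2])/d[2]
def proj(C,P): return cv2.projectPoints(np.atleast_2d(np.array(P,float)),C[1],C[2],C[0],None)[0][:,0]
def pose():
    o=bot.get_obs(); return np.array(o['ee_pos']),R.from_quat(o['tcp_rot'])
def go(P,yaw=None):
    "shift in tool mm to reach world P; yaw = desired world angle of tool y axis (tool down), gives az"
    p,r=pose(); d=r.inv().apply(np.array(P)-p)*1000
    out=np.round(d,1)
    if yaw is not None:
        z=[0,0,-1]; y=np.array([np.cos(yaw),np.sin(yaw),0]); 
        if y@r.as_matrix()[:,1]<0:y=-y
        T=R.from_matrix(np.array([np.cross(y,z),y,z]).T); return out,np.round((r.inv()*T).as_rotvec(),3)
    return out
E
python3 - <<'E'
from h import *
im=cv2.imread('pics/top0.png'); cv2.imwrite('pics/c1.png',cv2.resize(im[135:270,235:475],None,fx=3.3,fy=3.3,interpolation=cv2.INTER_CUBIC))
C=cam('top')
for n,u,v,z in [('tinA',275,241,.056),('tinB',305,238,.056),('jar',289.5,205,.106),('post',248,209,.106),('triv',354,236,.01),('timer',446,249,.04),('hinge',416,198,.036),('sciss',398,252,0),('glass',350,163,.09)]: print(n,onz(C,u,v,z).round(3))
print(ray(C,0,0)[0],pose()[1].as_matrix().round(3)); K=cam('wrist'); o,d=ray(K,320,200);print(o,d, ray(K,320,0)[1])
E
```

```text
tinA [0.415 0.291 0.056]
tinB [0.428 0.19  0.056]
jar [0.534 0.243 0.106]
post [0.517 0.379 0.106]
triv [0.441 0.02  0.01 ]
timer [ 0.404 -0.293  0.04 ]
hinge [ 0.577 -0.191  0.036]
sciss [ 0.389 -0.136  0.   ]
glass [0.684 0.044 0.09 ]
[0.37722616 0.14692475 1.58950874] [[-0.963  0.268 -0.   ]
 [ 0.268  0.963 -0.002]
 [-0.    -0.002 -1.   ]]
[0.10288605 0.64584245 0.38470795] [ 0.2547527  -0.07961424 -0.96376494] [-0.35624262  0.09082188 -1.14420763]
```

View pics/c1.png

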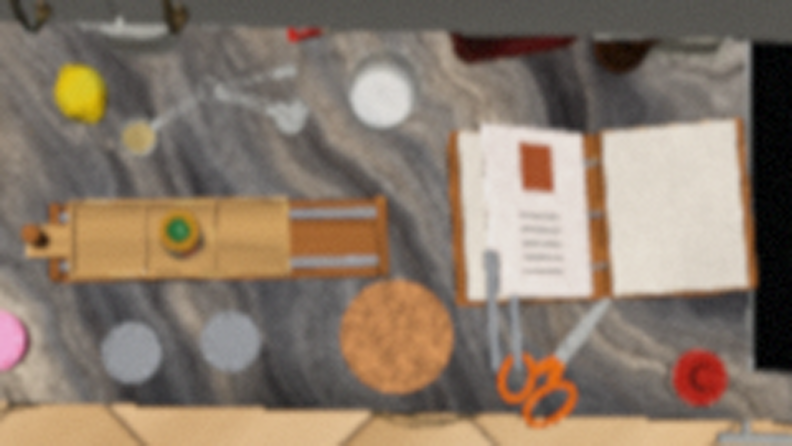

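In the crop the wide rod runs (490,255)–(497,365) and the short rod (514,297)–(516,345). The rings are at (588,160), (594,213) and (600,268), and the trivet centre is at (397,336). The only two plain tins are at (132,352) and (231,341). I'll move to look at the rods from near.

Run:
```python
from h import *
print(go([.43,.3,.30],np.pi/2)); print(go([.44,-.06,.32],np.pi/2))
```

```text
(array([-333.6, -245.2,  -61. ]), array([-0.002, -0.   , -0.272]))
(array([-439.9, -589.4,  -80.4]), array([-0.002, -0.   , -0.272]))
```

```bash
python3 -m jog '[[[-334,-245,-61,0,0,-0.27,-1],[-334,-245,-61,0,0,-0.27,-1],[-334,-245,-61,0,0,-0.27,-1],[-334,-245,-61,0,0,-0.27,-1],[-334,-245,-61,0,0,-0.27,-1],[-334,-245,-61,0,0,-0.27,-1],[-334,-245,-61,0,0,-0.27,-1],[-334,-245,-61,0,0,-0.27,-1],[-334,-245,-61,0,0,-0.27,-1],[-440,-590,-80,0,0,-0.27,-1],[-440,-590,-80,0,0,-0.27,-1],[-440,-590,-80,0,0,-0.27,-1],[-440,-590,-80,0,0,-0.27,-1],[-440,-590,-80,0,0,-0.27,-1],[-440,-590,-80,0,0,-0.27,-1],[-440,-590,-80,0,0,-0.27,-1],[-440,-590,-80,0,0,-0.27,-1],[-440,-590,-80,0,0,-0.27,-1],[-440,-590,-80,0,0,-0.27,-1],[-440,-590,-80,0,0,-0.27,-1]]]'
python3 - <<'E'
from h import *
np.savez('w1.npz',*cam('wrist')); cv2.imwrite('pics/w1.png',bot.snapshot('wrist'))
E
```

```text
clock: 1.77
ee_pos: [0.4397, -0.0666, 0.32]
tcp_rot: [0.006, 1.0, -0.0, 0.001]
wrist_force: [0.7, 1.1, 0.4]
width: 0.087
grip_force: 0.0
```

View pics/w1.png

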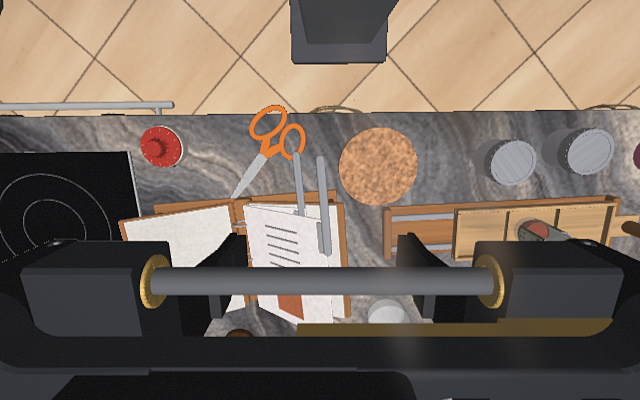

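The wrist view shows the wide rod from about (321,158) to (325,253) and the short rod from (297,152) to (302,215). The scissors are to the left and the trivet is at (378,166). I'll enlarge it alongside the side view.

Run:
```python
from h import *
a=cv2.imread('pics/w1.png')[135:265,215:345]; b=cv2.imread('pics/side0.png')[195:295,240:340]
I=cv2.INTER_CUBIC
im=np.hstack([cv2.resize(a,(400,400),interpolation=I),cv2.resize(b,(400,400),interpolation=I)]); cv2.imwrite('pics/c2.png',im)
```

```text
(no output)
```

View pics/c2.png

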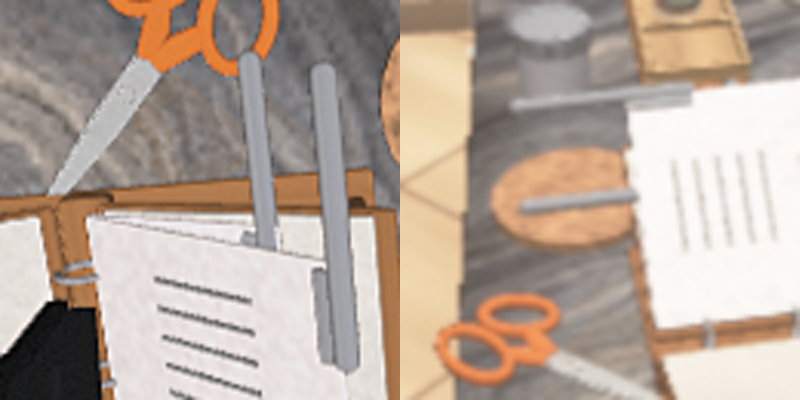

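```bash
cat >> h.py <<'E'
def pull(h,rad,phi,dx=0):
    "h=(x,y,yaw); phi from left level"
    c,s=np.cos(h[2]),np.sin(h[2]); l=rad*np.cos(phi)
    return np.array([h[0]+c*dx-s*l,h[1]+s*dx+c*l,.036+rad*np.sin(phi)])
E
python3 - <<'E'
from h import *
from scipy.optimize import least_squares
d=np.load('w1.npz'); W=tuple(d[k] for k in d.files); S=cam('side');T=cam('top')
ob=[(W,0,-.025,319.6,157.9),(S,0,-.025,269,221),(T,0,-.025,385.6,245.6),(W,0,.045,323.2,220.8),(S,0,.045,297,219.3),
(W,1,-.025,295.6,154.1),(S,1,-.025,270.7,247),(S,1,.045,299.25,244.25)]
def f(p):
    r=[]
    for C,k,dx,u,v in ob:
        P=pull(p[:3],[.162,.106][k],[.474+p[3],.41][k],dx); r+=list(proj(C,P)[0]-[u,v])
    return np.array(r)
s=least_squares(f,[.44,-.19,0,.1],loss='soft_l1'); print(s.x.round(4)); print(f(s.x).reshape(-1,2).round(1))
h=s.x; print(pull(h,.162,.474+h[3]),pull(h,.106,.41)); np.save('hinge.npy',h)
E
```

```text
[ 0.4421 -0.1945  0.0537  0.2038]
[[-0.6  1.1]
 [-0.1  0.9]
 [-0.6 -0.8]
 [ 0.  -0.8]
 [-0.7 -0. ]
 [ 1.2 -0. ]
 [ 0.5  0.7]
 [-0.7  0.6]]
[ 0.4353199  -0.06844397  0.13758766] [ 0.43687595 -0.09737748  0.07825259]
```

Run:
```python
from h import *
h=np.load('hinge.npy'); P=pull(h,.162,.474+h[3]); P[2]-=.002
print(go(P+[0,0,.05],np.pi/2+h[2])); print(go(P,np.pi/2+h[2]))
```

```text
(array([  4.4,  -5.5, 134.1]), array([ 0.001,  0.   , -0.062]))
(array([  4.4,  -5.5, 184.1]), array([ 0.001,  0.   , -0.062]))
```

```bash
python3 -m jog '[[[4,-6,134,0,0,-0.06,-1],[4,-6,134,0,0,-0.06,-1],[4,-6,134,0,0,-0.06,-1],[4,-6,134,0,0,-0.06,-1],[4,-6,134,0,0,-0.06,-1],[4,-6,134,0,0,-0.06,-1],[4,-6,134,0,0,-0.06,-1]]] '
python3 - <<'E'
from h import *
print(pose()[0])
h=np.load('hinge.npy'); P=pull(h,.162,.474+h[3]); P[2]-=.002
print(go(P,np.pi/2+h[2]))
C=cam('wrist'); im=bot.snapshot('wrist')
for q in (pull(h,.162,.474+h[3]),pull(h,.162,.474+h[3],-.025),pull(h,.106,.41,-.025)): cv2.circle(im,tuple(int(a*8) for a in proj(C,q)[0]),16,(0,255,0),-1,shift=3)
cv2.imwrite('pics/w2.png',im)
E
```

```text
clock: 2.4
ee_pos: [0.4379, -0.0658, 0.188]
tcp_rot: [-0.03, 1.0, 0.0, 0.002]
wrist_force: [0.5, -0.6, 0.7]
width: 0.0872
grip_force: 0.0
[ 0.43789522 -0.0657906   0.18803074]
(array([ 2.9, -2.5, 52.4]), array([0.   , 0.004, 0.005]))
```

View pics/w2.png

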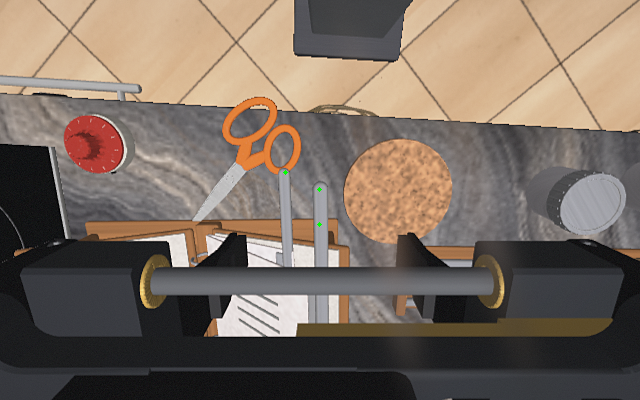

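The predicted points (green) sit on the wide rod at (319,189–224) and on the short rod's tip at (285,172). I'll descend and grip.

```bash
python3 -m jog '[[[3,-2,52,0,0,0,-1],[3,-2,52,0,0,0,-1],[3,-2,52,0,0,0,-1],[3,-2,52,0,0,0,1],[3,-2,52,0,0,0,1],[3,-2,52,0,0,0,1],[3,-2,52,0,0,0,1],[3,-2,52,0,0,0,1],[3,-2,52,0,0,0,1],[3,-2,52,0,0,0,1],[3,-2,52,0,0,0,1]]]' 20
python3 - <<'E'
from h import *
h=np.load('hinge.npy'); p=pose()[0]; 
for a in np.linspace(h[3]+.03,2.31,16): P=pull(h,.162,.474+a);P[2]-=.002; print(go(P,np.pi/2+h[2])[0].tolist())
E
```

```text
clock: 3.37
ee_pos: [0.4332, -0.0685, 0.1337]
tcp_rot: [-0.029, 1.0, 0.0, 0.0]
wrist_force: [-0.1, -0.2, -0.3]
width: 0.0417
grip_force: 0.0
[-2.1, -3.2, -5.6]
[-2.1, -18.9, -21.6]
[-2.0, -36.7, -35.3]
[-1.9, -56.2, -46.4]
[-1.8, -77.0, -54.6]
[-1.7, -98.7, -60.0]
[-1.6, -121.0, -62.2]
[-1.5, -143.4, -61.4]
[-1.4, -165.5, -57.5]
[-1.3, -186.8, -50.6]
[-1.2, -206.9, -40.8]
[-1.1, -225.6, -28.4]
[-1.1, -242.3, -13.5]
[-1.0, -256.8, 3.6]
[-0.9, -268.8, 22.5]
[-0.9, -278.0, 42.9]
```

```bash
python3 -m jog '[[[0,0,0,0,0,0,1],[0,0,0,0,0,0,1],[0,0,0,0,0,0,1],[0,0,0,0,0,0,1],[0,0,0,0,0,0,1],[0,0,0,0,0,0,1],[0,0,0,0,0,0,1],[0,0,0,0,0,0,1],[0,0,0,0,0,0,1]]]' 20
python3 - <<'E'
from h import *
h=np.load('hinge.npy'); p=pose()[0]; 
for a in np.linspace(h[3]+.03,2.31,16): P=pull(h,.162,.474+a);P[2]-=.002; print(go(P,np.pi/2+h[2])[0].tolist())
E
```

```text
clock: 4.12
ee_pos: [0.433, -0.0673, 0.1337]
tcp_rot: [-0.029, 1.0, 0.001, -0.0]
wrist_force: [-1.9, 5.7, 3.3]
width: 0.0093
grip_force: 20.0
[-2.2, -4.3, -5.6]
[-2.1, -20.0, -21.7]
[-2.0, -37.8, -35.3]
[-1.9, -57.2, -46.4]
[-1.8, -78.0, -54.8]
[-1.7, -99.8, -60.1]
[-1.6, -122.1, -62.4]
[-1.5, -144.5, -61.6]
[-1.4, -166.5, -57.8]
[-1.2, -187.8, -50.9]
[-1.1, -208.0, -41.2]
[-1.0, -226.7, -28.7]
[-1.0, -243.4, -13.8]
[-0.9, -257.9, 3.2]
[-0.8, -269.9, 22.1]
[-0.8, -279.3, 42.5]
```

```bash
python3 -m jog '[[[-1,-4,-5,0,0,0,1],[-1,-12,-14,0,0,0,1],[-1,-20,-22,0,0,0,1],[-1,-29,-29,0,0,0,1],[-1,-38,-35,0,0,0,1],[-1,-48,-41,0,0,0,1],[-1,-57,-46,0,0,0,1],[-1,-68,-51,0,0,0,1],[-1,-78,-55,0,0,0,1],[-1,-89,-58,0,0,0,1],[-1,-100,-60,0,0,0,1],[-1,-111,-61,0,0,0,1],[-1,-122,-62,0,0,0,1],[-1,-133,-62,0,0,0,1],[-1,-144,-62,0,0,0,1],[-1,-155,-60,0,0,0,1],[-1,-166,-58,0,0,0,1]]]' 20
python3 - <<'E'
from h import *
h=np.load('hinge.npy'); p=pose()[0]; print(np.hypot(p[2]+.002-.036,(p[1]-h[1])/np.cos(h[2])))
for a in np.linspace(h[3]+.03,2.31,16)[8:]: P=pull(h,.162,.474+a);P[2]-=.002; print(go(P,np.pi/2+h[2])[0].tolist())
E
```

```text
clock: 5.53
ee_pos: [0.4449, -0.2335, 0.1913]
tcp_rot: [-0.03, 1.0, 0.001, 0.001]
wrist_force: [5.0, 3.5, -8.9]
width: 0.0089
grip_force: 20.0
0.16213370184589304
[0.7, -0.0, 0.2]
[0.8, -21.3, 7.0]
[0.9, -41.5, 16.8]
[1.0, -60.2, 29.2]
[1.2, -76.9, 44.1]
[1.3, -91.4, 61.2]
[1.4, -103.5, 80.1]
[1.5, -112.8, 100.4]
```

```bash
python3 -m jog '[[[1,-11,3,0,0,0,1],[1,-21,7,0,0,0,1],[1,-31,12,0,0,0,1],[1,-42,17,0,0,0,1],[1,-51,23,0,0,0,1],[1,-60,29,0,0,0,1],[1,-69,36,0,0,0,1],[1,-77,44,0,0,0,1],[1,-84,52,0,0,0,1],[1,-91,61,0,0,0,1],[1,-98,71,0,0,0,1],[1,-103,80,0,0,0,1],[1,-108,90,0,0,0,1],[1,-112,98,0,0,0,1],[1,-113,101,0,0,0,1],[1,-113,101,0,0,0,1],[1,-113,101,0,0,0,1]]]' 20
python3 - <<'E'
from h import *
h=np.load('hinge.npy'); p=pose()[0]; print(pull(h,.162,.474+2.26))
E
```

```text
clock: 6.95
ee_pos: [0.452, -0.3418, 0.092]
tcp_rot: [-0.031, 1.0, 0.005, 0.001]
wrist_force: [-1.5, 14.3, 13.6]
width: 0.0085
grip_force: 19.0
[ 0.4500837  -0.34296598  0.10021686]
```

```bash
python3 -m jog '[[[0,0,-6,0,0,0,0],[0,0,-6,0,0,0,0],[0,0,-6,0,0,0,0],[0,0,-6,0,0,0,0],[0,0,-6,0,0,0,0],[0,0,-6,0,0,0,0],[0,0,-6,0,0,0,0],[0,0,-30,0,0,0,0],[0,0,-80,0,0,0,0],[0,0,-120,0,0,0,0],[0,0,-150,0,0,0,0],[0,0,-150,0,0,0,0]]]' 20
python3 - <<'E'
from h import *
h=np.load('hinge.npy'); C=cam('wrist'); cv2.imwrite('pics/w3.png',bot.snapshot('wrist'));np.savez('w3.npz',*C)
print(pose()[0],proj(C,[pull(h,.162,.474+2.26,-.025),pull(h,.106,.41,-.025)]))
P=pull(h,.106,.41);P[2]-=.002
print(go(P+[0,0,.20],np.pi/2+h[2]),go(P+[0,0,.05],np.pi/2+h[2]),go(P,np.pi/2+h[2]))
E
```

```text
clock: 7.95
ee_pos: [0.4519, -0.3506, 0.2482]
tcp_rot: [-0.029, 1.0, -0.003, 0.005]
wrist_force: [0.3, -1.1, 0.6]
width: 0.0435
grip_force: 0.0
[ 0.45091782 -0.34922778  0.24480615] [[331.13932891 165.56448815]
 [567.62565317 162.86427303]]
(array([ -0.7, 252.1, -32.4]), array([-0.004,  0.007,  0.004])) (array([  0.4, 252.7, 117.6]), array([-0.004,  0.007,  0.004])) (array([  0.7, 252.9, 167.6]), array([-0.004,  0.007,  0.004]))
```

View pics/w3.png

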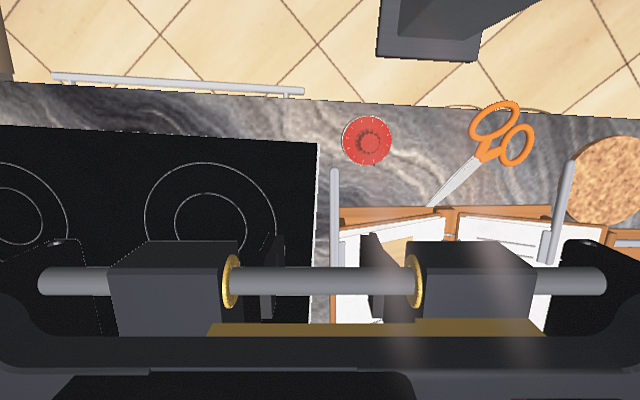

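The wide rod now lies on the right with its tip at (334,168), against a predicted (331,166). The short rod is on the left with its tip at (570,160), as predicted. I'll move over the short rod and check the wide leaf from the side camera.

```bash
python3 -m jog '[[[0,252,-10,0,0,0,0],[0,252,-10,0,0,0,0],[0,252,-10,0,0,0,0],[0,252,-10,0,0,0,0],[0,252,-10,0,0,0,0],[0,252,-10,0,0,0,0],[0,252,-10,0,0,0,0],[0,252,-10,0,0,0,0],[0,252,118,0,0,0,0],[0,252,118,0,0,0,0],[0,252,118,0,0,0,0],[0,252,118,0,0,0,0],[0,252,118,0,0,0,0]]]'
python3 - <<'E'
from h import *
h=np.load('hinge.npy'); print(pose()[0])
P=pull(h,.106,.41);P[2]-=.002
print(go(P,np.pi/2+h[2]))
C=cam('side'); im=bot.snapshot('side')
for th in(2.26,2.16):
  for dx in(-.025,.045):
    cv2.circle(im,tuple(int(a*8) for a in proj(C,pull(h,.162,.474+th,dx))[0]),4,(0,255,0) if th==2.26 else (255,0,255),-1,shift=3)
cv2.imwrite('pics/s3.png',cv2.resize(im[200:350,230:390],None,fx=4,fy=4,interpolation=cv2.INTER_CUBIC))
E
```

```text
clock: 9.08
ee_pos: [0.4323, -0.097, 0.1206]
tcp_rot: [-0.028, 1.0, -0.001, -0.003]
wrist_force: [-0.1, 0.8, 0.9]
width: 0.0436
grip_force: 0.0
[ 0.43229656 -0.09695797  0.12057703]
(array([-4.8, -0.6, 44.3]), array([-0.001, -0.006,  0.002]))
```

View pics/s3.png

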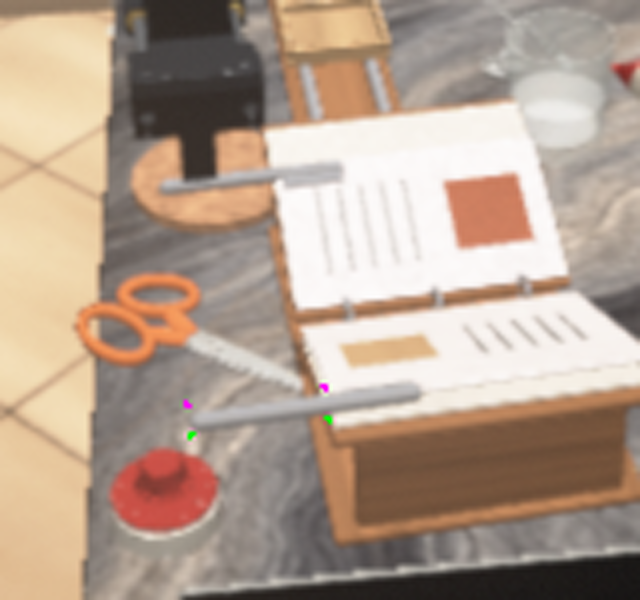

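The rod lies slightly above the fully-down prediction (green), about 0.05 rad short. I'll press it down with closed fingertips before turning the short leaf.

```bash
python3 -m jog '[[[0,0,-130,0,0,0,1],[0,0,-130,0,0,0,1],[0,0,-130,0,0,0,1],[0,0,-130,0,0,0,1],[-4,-247,-130,0,0,0,1],[-4,-247,-130,0,0,0,1],[-4,-247,-130,0,0,0,1],[-4,-247,-130,0,0,0,1],[-4,-247,-130,0,0,0,1],[-4,-247,-130,0,0,0,1],[-4,-247,-130,0,0,0,1],[-4,-247,-20,0,0,0,1],[-4,-247,-20,0,0,0,1],[-4,-247,-20,0,0,0,1],[-4,-247,-20,0,0,0,1],[-4,-247,-20,0,0,0,1]]]'
python3 - <<'E'
from h import *
h=np.load('hinge.npy'); print(pose()[0]);P=pull(h,.162,.474+2.26);P[2]+=.022
print(go(P,np.pi/2+h[2]))
E
```

```text
clock: 10.47
ee_pos: [0.4535, -0.3421, 0.144]
tcp_rot: [-0.029, 1.0, -0.0, 0.0]
wrist_force: [0.3, -1.0, 0.2]
width: 0.0006
grip_force: 0.0
[ 0.45354994 -0.34212587  0.14397403]
(array([ 3.5, -0.6, 21.8]), array([-0.   ,  0.   ,  0.005]))
```

```bash
for k in 1; do python3 -m jog '[[[3,-1,10,0,0,0,1],[3,-1,16,0,0,0,1],[3,-1,19,0,0,0,1],[3,-1,22,0,0,0,1],[3,-1,24,0,0,0,1],[3,-1,24,0,0,0,1]]]'; done;  python3 -m jog '[[[0,0,2,0,0,0,1],[0,0,4,0,0,0,1],[0,0,5,0,0,0,1],[0,0,5,0,0,0,1]]]'
```

```text
clock: 10.97
ee_pos: [0.451, -0.3438, 0.122]
tcp_rot: [-0.029, 1.0, 0.0, 0.001]
wrist_force: [-4.0, 4.3, 19.3]
width: 0.0007
grip_force: 9.5
clock: 11.3
ee_pos: [0.4512, -0.3443, 0.1207]
tcp_rot: [-0.029, 1.0, 0.001, 0.002]
wrist_force: [-12.5, 9.9, 45.4]
width: 0.0009
grip_force: 22.5
```

```bash
python3 -m jog '[[[0,0,-90,0,0,0,0],[0,0,-90,0,0,0,0],[0,0,-90,0,0,0,0],[0,247,-90,0,0,0,0],[0,247,-90,0,0,0,0],[0,247,-90,0,0,0,0],[0,247,-90,0,0,0,0],[0,247,-90,0,0,0,0],[0,247,-90,0,0,0,0],[0,247,-90,0,0,0,0],[0,247,0,0,0,0,0],[0,247,0,0,0,0,0],[0,247,0,0,0,0,0],[0,247,0,0,0,0,0],[0,247,0,0,0,0,0]]]'
python3 - <<'E'
from h import *
h=np.load('hinge.npy'); print(pose()[0])
P=pull(h,.106,.41);P[2]-=.002
print(go(P,np.pi/2+h[2]))
E
```

```text
clock: 12.55
ee_pos: [0.4365, -0.097, 0.1148]
tcp_rot: [-0.029, 1.0, -0.0, 0.0]
wrist_force: [0.7, -0.6, 0.5]
width: 0.0435
grip_force: 0.0
[ 0.43648995 -0.09695638  0.11475953]
(array([-0.3, -0.4, 38.5]), array([-0.001,  0.001,  0.004]))
```

```bash
python3 -m jog '[[[0,0,38,0,0,0,0],[0,0,38,0,0,0,0],[0,0,38,0,0,0,1],[0,0,38,0,0,0,1],[0,0,38,0,0,0,1],[0,0,38,0,0,0,1],[0,0,38,0,0,0,1],[0,0,38,0,0,0,1],[0,0,38,0,0,0,1],[0,0,38,0,0,0,1],[0,0,38,0,0,0,1]]]' 20
python3 - <<'E'
from h import *
h=np.load('hinge.npy'); p=pose()[0]; print(p)
for a in np.linspace(.0,2.31,23): P=pull(h,.106,.41+a);P[2]-=.002; print(go(P,np.pi/2+h[2])[0].tolist())
E
```

```text
clock: 13.47
ee_pos: [0.4364, -0.0971, 0.0758]
tcp_rot: [-0.029, 1.0, -0.001, 0.001]
wrist_force: [1.8, -3.6, -1.1]
width: 0.0093
grip_force: 20.0
[ 0.43637548 -0.09707998  0.07583746]
[-0.5, -0.3, -0.4]
[-0.5, -5.3, -10.4]
[-0.5, -11.3, -19.7]
[-0.4, -18.2, -28.4]
[-0.4, -26.0, -36.4]
[-0.4, -34.6, -43.4]
[-0.4, -43.9, -49.5]
[-0.3, -53.8, -54.6]
[-0.3, -64.2, -58.7]
[-0.3, -74.9, -61.6]
[-0.2, -85.9, -63.4]
[-0.2, -97.0, -64.1]
[-0.1, -108.1, -63.5]
[-0.1, -119.1, -61.8]
[-0.0, -129.9, -59.0]
[0.0, -140.3, -55.1]
[0.1, -150.2, -50.0]
[0.1, -159.5, -44.0]
[0.2, -168.2, -37.0]
[0.2, -176.1, -29.2]
[0.3, -183.1, -20.6]
[0.3, -189.2, -11.2]
[0.3, -194.3, -1.3]
```

```bash
python3 -m jog '[[[0,-5,-10,0,0,0,1],[0,-11,-20,0,0,0,1],[0,-18,-28,0,0,0,1],[0,-26,-36,0,0,0,1],[0,-35,-43,0,0,0,1],[0,-44,-50,0,0,0,1],[0,-54,-55,0,0,0,1],[0,-64,-59,0,0,0,1],[0,-75,-62,0,0,0,1],[0,-86,-63,0,0,0,1],[0,-97,-64,0,0,0,1],[0,-108,-64,0,0,0,1],[0,-119,-62,0,0,0,1],[0,-130,-59,0,0,0,1],[0,-140,-55,0,0,0,1],[0,-150,-50,0,0,0,1],[0,-160,-44,0,0,0,1],[0,-168,-37,0,0,0,1],[0,-176,-29,0,0,0,1],[0,-183,-21,0,0,0,1]]]' 20
python3 - <<'E'
from h import *
h=np.load('hinge.npy'); p=pose()[0]; print(p)
for a in (2.2,2.26,2.31): P=pull(h,.106,.41+a);P[2]-=.002; print(go(P,np.pi/2+h[2])[0].tolist())
E
```

```text
clock: 15.13
ee_pos: [0.4483, -0.278, 0.0967]
tcp_rot: [-0.03, 1.0, 0.001, 0.001]
wrist_force: [4.2, 1.9, 1.8]
width: 0.0093
grip_force: 20.0
[ 0.44833942 -0.27800278  0.09669798]
[1.8, -7.6, 8.9]
[1.8, -10.7, 14.5]
[1.9, -13.0, 19.3]
```

Finish, release, lift, close and press the rod down gently.

```bash
python3 -m jog '[[[1,-6,6,0,0,0,1],[1,-9,11,0,0,0,1],[1,-11,15,0,0,0,1],[1,-12,18,0,0,0,1],[1,-13,19,0,0,0,1],[1,-13,19,0,0,0,1],[1,-12,17,0,0,0,0],[1,-12,17,0,0,0,0],[1,-12,17,0,0,0,0],[1,-12,17,0,0,0,0],[1,-12,17,0,0,0,0],[1,-12,17,0,0,0,0],[1,-11,-23,0,0,0,0],[1,-11,-60,0,0,0,1],[1,-11,-60,0,0,0,1],[1,-11,-60,0,0,0,1],[1,-11,-60,0,0,0,1],[1,-11,-60,0,0,0,1],[1,-11,-60,0,0,0,1]]]' 20;  python3 - <<'E'
from h import *
h=np.load('hinge.npy'); p=pose()[0]; print(p)
P=pull(h,.106,.41+2.26);P[2]+=.022; print(go(P,np.pi/2+h[2])[0].tolist())
E
```

```text
clock: 16.72
ee_pos: [0.4452, -0.2896, 0.1553]
tcp_rot: [-0.029, 1.0, 0.0, -0.001]
wrist_force: [-0.1, 0.3, -0.5]
width: 0.0115
grip_force: 0.0
[ 0.44515174 -0.28960459  0.15526044]
[-2.2, 0.7, 49.1]
```

```bash
python3 -m jog '[[[-1,1,20,0,0,0,1],[-1,1,35,0,0,0,1],[-1,1,42,0,0,0,1],[-1,1,46,0,0,0,1],[-1,1,50,0,0,0,1],[-1,1,52,0,0,0,1],[-1,1,52,0,0,0,1]]]'
python3 - <<'E'
from h import *
print(pose()[0], go([.44,-.24,.30],np.pi/2),go([.45,.16,.32],np.pi/2))
E
```

```text
clock: 17.3
ee_pos: [0.4467, -0.2894, 0.1059]
tcp_rot: [-0.029, 1.0, 0.001, -0.0]
wrist_force: [-5.2, 2.6, 10.1]
width: 0.0007
grip_force: 5.0
[ 0.44669178 -0.28940002  0.1059052 ] (array([   4. ,   49.9, -194. ]), array([ 0.001, -0.001,  0.058])) (array([ -29.1,  448.7, -213.6]), array([ 0.001, -0.001,  0.058]))
```

```bash
python3 -m jog '[[[0,0,-200,0,0,0,0],[0,0,-200,0,0,0,0],[0,0,-200,0,0,0,0],[0,0,-200,0,0,0,0],[0,0,-200,0,0,0,0],[10,510,-250,0,0,0.06,-1],[10,510,-250,0,0,0.06,-1],[10,510,-250,0,0,0.06,-1],[10,510,-250,0,0,0.06,-1],[10,510,-250,0,0,0.06,-1],[10,510,-250,0,0,0.06,-1],[10,510,-250,0,0,0.06,-1],[10,510,-250,0,0,0.06,-1],[10,510,-250,0,0,0.06,-1],[10,510,-250,0,0,0.06,-1],[10,510,-250,0,0,0.06,-1],[10,510,-250,0,0,0.06,-1],[10,510,-250,0,0,0.06,-1],[10,510,-250,0,0,0.06,-1],[10,510,-250,0,0,0.06,-1]]]';python3 - <<'E'
from h import *
print(pose()[0])
np.savez('w4.npz',*cam('wrist')); im=bot.snapshot('wrist');cv2.imwrite('pics/w4f.png',im)
cv2.imwrite('pics/w4.png',cv2.resize(im[90:290,160:560],None,fx=2,fy=2,interpolation=cv2.INTER_CUBIC))
s=bot.snapshot('side'); cv2.imwrite('pics/side4f.png',s); t=bot.snapshot('top'); cv2.imwrite('pics/top4f.png',t)
a=cv2.resize(s[150:300,235:395],(640,600),interpolation=cv2.INTER_CUBIC)
cv2.imwrite('pics/s4.png',a)
E
```

```text
clock: 18.97
ee_pos: [0.4073, 0.22, 0.3547]
tcp_rot: [0.0, 1.0, -0.0, 0.0]
wrist_force: [0.6, -0.6, -0.6]
width: 0.0869
grip_force: 0.0
[0.40734195 0.22002343 0.35474028]
```

View pics/w4.png

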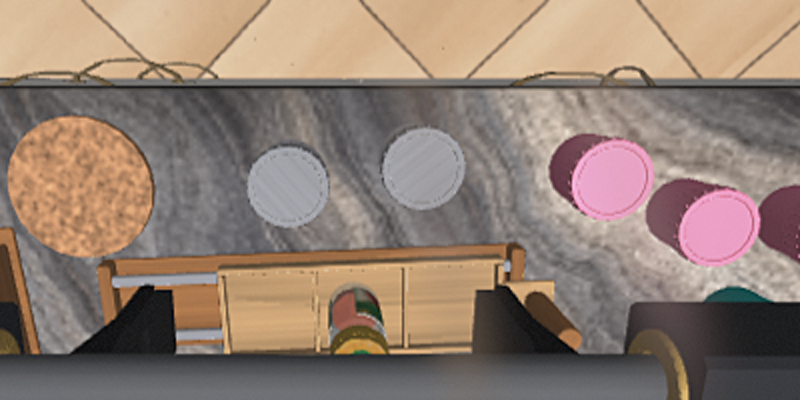

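View pics/s4.png

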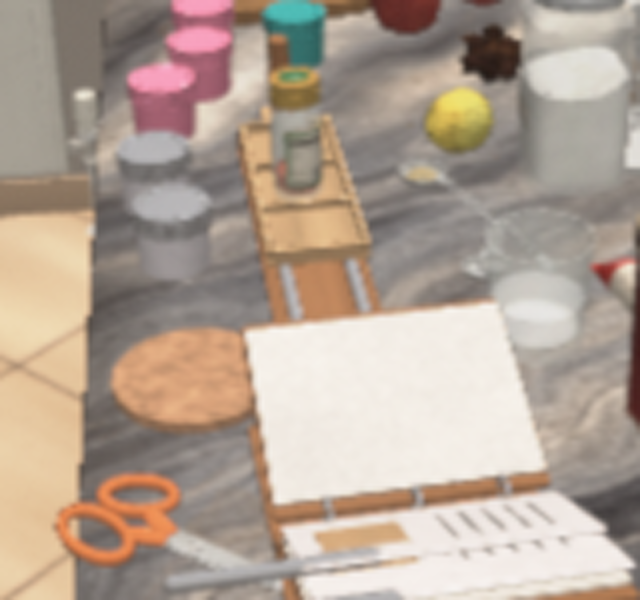

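Both leaves lie on the right. The wrist crop shows tin tops at (288,187) and (424,168), the trivet at (81,187), and the tray's near edge from (218,268) to (504,259). The jar stands in the middle cell and the post is at about (555,320). The side crop gives the jar cap at (296,82).

Run:
```python
from h import *
from scipy.optimize import least_squares
d=np.load('w4.npz'); W=tuple(d[k] for k in d.files); S=cam('side');T=cam('top')
w=lambda u,v:(160+u/2,90+v/2); s=lambda u,v:(235+u/4,150+v/4); t=lambda u,v:(235+u/3.3,135+v/3.3)
A=.041;B=.116
ob=[(W,-A,-B,w(218,268)),(W,-A,B,w(504,259)),(S,-A,-B,s(262,252)),(S,A,-B,s(370,242)),(S,-A,B,s(239,128)),(S,A,B,s(319,118)),
(T,A,B,t(70,202)),(T,A,-B,t(290,200)),(T,-A,-B,t(290,275)),(T,-A,B,t(70,277))]
def P(p,x,y,z=.04): c,q=np.cos(p[2]),np.sin(p[2]); return np.array([p[0]+c*x-q*y,p[1]+q*x+c*y,z])
f=lambda p:np.concatenate([proj(C,P(p,x,y))[0]-uv for C,x,y,uv in ob])
r=least_squares(f,[.53,.24,0],loss='soft_l1'); print('caddy',r.x.round(4)); print(f(r.x).reshape(-1,2).round(1).tolist())
np.save('caddy.npy',r.x)
for y in(-.075,0,.075,.145): print(y,P(r.x,0,y).round(4))
print('jar',onz(S,*s(296,80),.136).round(4),onz(T,*t(180,232),.136).round(4))
print('triv',onz(W,*w(81,187),.01).round(4)); print('tins',onz(W,*w(288,187),.056).round(4),onz(W,*w(424,168),.056).round(4))
print('tins side',onz(S,*s(172,203),.056).round(4),onz(S,*s(154,150),.056).round(4))
print('post',onz(T,*t(34,238),.106).round(4))
```

```text
caddy [0.5366 0.2488 0.0352]
[[-1.7, -0.6], [-0.4, -1.0], [0.1, -0.1], [-0.7, 0.1], [-0.5, -1.5], [2.2, -0.8], [-0.8, -1.4], [-0.5, -1.4], [-0.3, -0.6], [-0.9, -0.5]]
-0.075 [0.5392 0.1739 0.04  ]
0 [0.5366 0.2488 0.04  ]
0.075 [0.5339 0.3238 0.04  ]
0.145 [0.5315 0.3937 0.04  ]
jar [0.5371 0.2353 0.136 ] [0.5298 0.2406 0.136 ]
triv [0.4404 0.0185 0.01  ]
tins [0.4305 0.1927 0.056 ] [0.4161 0.2939 0.056 ]
tins side [0.4321 0.1901 0.056 ] [0.4184 0.2859 0.056 ]
post [0.5232 0.3886 0.106 ]
```

Run:
```python
from h import *
print(pose()[0],go([.534,.239,.20],np.pi/2),go([.534,.239,.11],np.pi/2))
```

```text
[0.40790066 0.21781235 0.35484944] (array([-125.9,   21.7,  154.9]), array([ 0.   ,  0.   , -0.005])) (array([-125.9,   21.7,  244.9]), array([ 0.   ,  0.   , -0.005]))
```

```bash
python3 -m jog '[[[-126,22,135,0,0,0,-1],[-126,22,135,0,0,0,-1],[-126,22,135,0,0,0,-1],[-126,22,135,0,0,0,-1],[-126,22,135,0,0,0,-1],[-126,22,135,0,0,0,-1],[-126,22,165,0,0,0,-1],[-126,22,190,0,0,0,-1],[-126,22,220,0,0,0,-1],[-126,22,245,0,0,0,-1],[-126,22,245,0,0,0,-1],[-126,22,245,0,0,0,1],[-126,22,245,0,0,0,1],[-126,22,245,0,0,0,1],[-126,22,245,0,0,0,1],[-126,22,245,0,0,0,1],[-126,22,245,0,0,0,1],[-126,22,245,0,0,0,1],[-126,22,245,0,0,0,1]]]' 15
```

```text
clock: 20.7
ee_pos: [0.5334, 0.2415, 0.1098]
tcp_rot: [0.001, 1.0, 0.0, 0.0]
wrist_force: [0.2, 1.0, -0.1]
width: 0.0419
grip_force: 4.4
```

```bash
python3 -m jog '[[[0,0,0,0,0,0,1],[0,0,0,0,0,0,1],[0,0,0,0,0,0,1],[0,0,-30,0,0,0,1],[0,0,-50,0,0,0,1],[0,0,-70,0,0,0,1],[0,0,-70,0,0,0,1]]]' 15
python3 - <<'E'
from h import *
print(pose()[0],go([.441,.019,.19],np.pi/2),go([.441,.019,.095],np.pi/2))
cv2.imwrite('pics/w5.png',np.hstack([cv2.resize(bot.snapshot('wrist')[100:300,220:420],(400,400)),cv2.resize(bot.snapshot('side')[120:240,250:370],(400,400))]))
E
```

```text
clock: 21.28
ee_pos: [0.5355, 0.242, 0.1836]
tcp_rot: [0.001, 1.0, 0.002, 0.003]
wrist_force: [0.5, -0.8, -0.9]
width: 0.0408
grip_force: 15.0
[0.53549855 0.24201289 0.18356516] (array([  94. , -223.2,   -7.7]), array([ 0.003,  0.006, -0.002])) (array([  94.6, -223.5,   87.3]), array([ 0.003,  0.006, -0.002]))
```

View pics/w5.png

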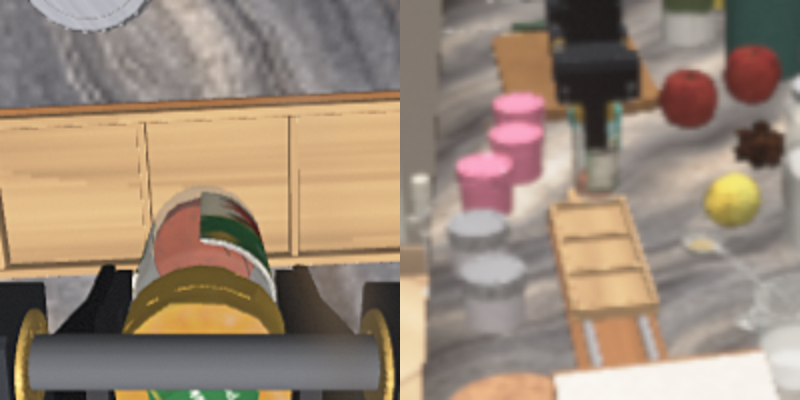

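The jar is held upright, clear of the tray, and both tins are in place. I'll carry it to the trivet.

```bash
python3 -m jog '[[[94,-223,-10,0,0,0,1],[94,-223,-10,0,0,0,1],[94,-223,-10,0,0,0,1],[94,-223,-10,0,0,0,1],[94,-223,-10,0,0,0,1],[94,-223,-10,0,0,0,1],[94,-223,-10,0,0,0,1],[94,-223,-10,0,0,0,1],[94,-223,25,0,0,0,1],[94,-223,55,0,0,0,1],[94,-223,75,0,0,0,1],[94,-223,80,0,0,0,1],[94,-223,80,0,0,0,1],[94,-223,80,0,0,0,1]]]'
```

```text
clock: 22.55
ee_pos: [0.4394, 0.0191, 0.0997]
tcp_rot: [0.0, 1.0, -0.0, -0.0]
wrist_force: [-0.0, -0.2, -0.6]
width: 0.0411
grip_force: 15.0
```

```bash
python3 -m jog '[[[0,0,4,0,0,0,1],[0,0,7,0,0,0,1],[0,0,9,0,0,0,1],[0,0,10,0,0,0,1],[0,0,10,0,0,0,1]]]'
```

```text
clock: 22.97
ee_pos: [0.4392, 0.0185, 0.0898]
tcp_rot: [0.001, 1.0, 0.0, 0.0]
wrist_force: [0.4, -0.5, -0.2]
width: 0.0408
grip_force: 15.0
```

```bash
python3 -m jog '[[[0,0,1,0,0,0,1],[0,0,1,0,0,0,1],[0,0,1,0,0,0,0],[0,0,1,0,0,0,-0.3],[0,0,1,0,0,0,-1],[0,0,1,0,0,0,-1],[0,0,1,0,0,0,-1],[0,0,1,0,0,0,-1],[0,0,1,0,0,0,-1],[0,0,1,0,0,0,-1],[0,0,-30,0,0,0,-1],[0,0,-70,0,0,0,-1],[0,0,-110,0,0,0,-1],[0,0,-140,0,0,0,-1],[0,0,-140,0,0,0,-1]]]'
python3 - <<'E'
from h import *
print(pose()[0],go([.41,.23,.33],np.pi/2))
E
```

```text
clock: 24.22
ee_pos: [0.4426, 0.0188, 0.236]
tcp_rot: [0.001, 1.0, 0.002, 0.005]
wrist_force: [1.1, 1.1, 0.1]
width: 0.0873
grip_force: 0.0
[0.44258863 0.01884933 0.23601949] (array([ 32. , 211.4, -93.6]), array([ 0.003,  0.011, -0.002]))
```

```bash
python3 -m jog '[[[32,211,-110,0,0,0,-1],[32,211,-110,0,0,0,-1],[32,211,-110,0,0,0,-1],[32,211,-110,0,0,0,-1],[32,211,-110,0,0,0,-1],[32,211,-110,0,0,0,-1],[32,211,-110,0,0,0,-1],[32,211,-110,0,0,0,-1]]]'
python3 - <<'E'
from h import *
print(pose()[0]); np.savez('w6.npz',*cam('wrist'))
a=bot.snapshot('wrist');cv2.imwrite('pics/w6f.png',a)
b=bot.snapshot('side'); I=cv2.INTER_CUBIC
cv2.imwrite('pics/w6.png',np.vstack([cv2.resize(a[100:250,160:560],(800,300),interpolation=I),cv2.resize(b[160:265,230:510],(800,300),interpolation=I)]))
E
```

```text
clock: 24.88
ee_pos: [0.407, 0.2311, 0.3395]
tcp_rot: [-0.001, 1.0, -0.0, 0.0]
wrist_force: [0.9, -0.5, -1.1]
width: 0.0868
grip_force: 0.0
[0.4070316  0.2311079  0.33946018]
```

View pics/w6.png

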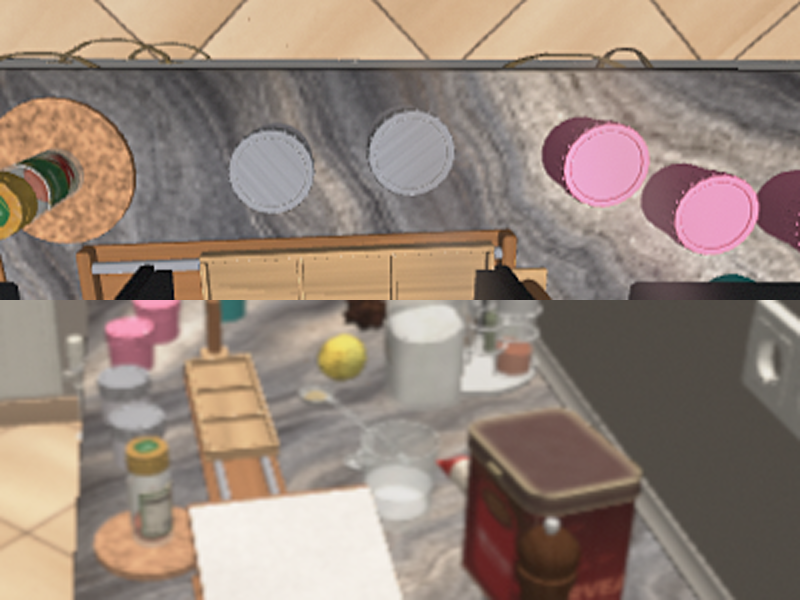

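The jar stands upright on the trivet. The tin tops are unmoved at (271,171) and (412,152), with tray corners at (201,256) and (492,247). I'll go for the left tin first.

Run:
```python
from h import *
d=np.load('w6.npz'); W=tuple(d[k] for k in d.files); w=lambda u,v:(160+u/2,100+v/2)
print([onz(W,*w(*q),z).round(4).tolist() for q,z in [((271,171),.056),((412,152),.056),((201,256),.04),((492,247),.04),((300,253),.04),((391,250),.04)]])
c=np.load('caddy.npy');P=lambda x,y:[c[0]+np.cos(c[2])*x-np.sin(c[2])*y,c[1]+np.sin(c[2])*x+np.cos(c[2])*y]
print(P(-.041,-.116),P(-.041,.116))
print(pose()[0],go([.4155,.294,.12],np.pi/2),go([.4155,.294,.04],np.pi/2))
```

```text
[[0.4298, 0.1924, 0.056], [0.4157, 0.2941, 0.056], [0.5016, 0.1346, 0.04], [0.4938, 0.3618, 0.04], [0.499, 0.2122, 0.04], [0.4964, 0.2832, 0.04]]
[np.float64(0.49967216212029875), np.float64(0.1314404518759602)] [np.float64(0.4915013439416783), np.float64(0.36329652302850074)]
[0.40749631 0.22825662 0.3385895 ] (array([ -8. ,  66.1, 218.5]), array([-0.001, -0.001, -0.003])) (array([ -8.1,  66.2, 298.5]), array([-0.001, -0.001, -0.003]))
```

```bash
python3 -m jog '[[[-8,65,190,0,0,0,-1],[-8,65,190,0,0,0,-1],[-8,65,190,0,0,0,-1],[-8,65,190,0,0,0,-1],[-8,65,190,0,0,0,-1],[-8,65,190,0,0,0,-1],[-8,65,190,0,0,0,-1]]]'
python3 - <<'E'
from h import *
print(pose()[0],go([.4155,.294,.04],np.pi/2))
E
```

```text
clock: 25.57
ee_pos: [0.4147, 0.2921, 0.1478]
tcp_rot: [0.002, 1.0, -0.002, -0.002]
wrist_force: [-0.4, -0.6, 0.9]
width: 0.087
grip_force: 0.0
[0.41469607 0.29209906 0.14778985] (array([ -1.2,   2.3, 107.8]), array([-0.004, -0.004, -0.003]))
```

```bash
python3 -m jog '[[[-1,1,40,0,0,0,-1],[-1,1,70,0,0,0,-1],[-1,1,95,0,0,0,-1],[-1,1,108,0,0,0,-1],[-1,1,108,0,0,0,-1],[-1,1,108,0,0,0,1],[-1,1,108,0,0,0,1],[-1,1,108,0,0,0,1],[-1,1,108,0,0,0,1],[-1,1,108,0,0,0,1],[-1,1,108,0,0,0,1],[-1,1,108,0,0,0,1],[-1,1,108,0,0,0,1]]]' 20;  python3 -m jog '[[[0,0,-30,0,0,0,1],[0,0,-70,0,0,0,1],[0,0,-100,0,0,0,1],[0,0,-100,0,0,0,1]]]'
python3 - <<'E'
from h import *
print(pose()[0],go([.5349,.3235,.14],np.pi/2+.035),go([.5349,.3235,.07],np.pi/2+.035))
E
```

```text
clock: 26.65
ee_pos: [0.4172, 0.2956, 0.0428]
tcp_rot: [0.001, 1.0, 0.0, 0.001]
wrist_force: [-1.2, -2.4, 7.5]
width: 0.0616
grip_force: 20.0
clock: 26.98
ee_pos: [0.4197, 0.2982, 0.1481]
tcp_rot: [0.001, 1.0, 0.004, 0.004]
wrist_force: [1.1, 0.6, -1.5]
width: 0.0617
grip_force: 20.0
[0.41971627 0.29817613 0.14813205] (array([-115.1,   25.5,    9.3]), array([ 0.008,  0.009, -0.037])) (array([-114.5,   24.9,   79.3]), array([ 0.008,  0.009, -0.037]))
```

```bash
python3 -m jog '[[[-116,27,0,0,0,-0.035,1],[-116,27,0,0,0,-0.035,1],[-116,27,0,0,0,-0.035,1],[-116,27,0,0,0,-0.035,1],[-116,27,0,0,0,-0.035,1],[-116,27,0,0,0,-0.035,1],[-116,27,30,0,0,-0.035,1],[-116,27,40,0,0,-0.035,1],[-116,27,40,0,0,-0.035,1],[-116,27,40,0,0,-0.035,1],[-116,27,40,0,0,-0.035,1]]]'
python3 - <<'E'
from h import *
print(pose()[0],go([.536,.3235,.0728],np.pi/2+.035))
a=bot.snapshot('wrist');b=bot.snapshot('side')
cv2.imwrite('pics/w7.png',np.hstack([cv2.resize(a[100:300,160:460],(450,300)),cv2.resize(b[150:250,240:340],(300,300),interpolation=cv2.INTER_CUBIC)]))
E
```

```text
clock: 27.9
ee_pos: [0.5324, 0.3227, 0.1027]
tcp_rot: [-0.017, 1.0, 0.0, 0.0]
wrist_force: [-0.4, 0.6, -1.3]
width: 0.0615
grip_force: 20.0
[0.53243709 0.32270768 0.10272804] (array([-3.6,  0.6, 29.9]), array([ 0.001,  0.001, -0.001]))
```

View pics/w7.png

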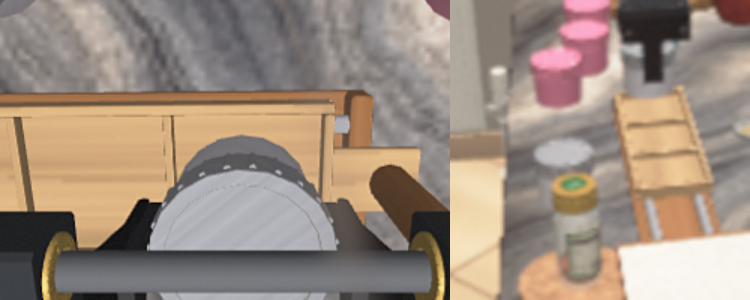

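The tin is centred over the left cell between the divider (170) and the end wall (328). Lowering it.

```bash
python3 -m jog '[[[-3,0,10,0,0,0,1],[-3,0,20,0,0,0,1],[-3,0,26,0,0,0,1],[-3,0,29,0,0,0,1],[-3,0,29,0,0,0,1]]]'
```

```text
clock: 28.42
ee_pos: [0.5349, 0.3224, 0.0727]
tcp_rot: [-0.017, 1.0, -0.0, -0.001]
wrist_force: [-2.9, -0.3, 4.1]
width: 0.0612
grip_force: 20.0
```

```bash
python3 -m jog '[[[0,0,0,0,0,0,-0.7],[0,0,0,0,0,0,-0.7],[0,0,0,0,0,0,-0.7],[0,0,0,0,0,0,-0.7],[0,0,0,0,0,0,-0.7],[0,0,-30,0,0,0,-0.7],[0,0,-70,0,0,0,-0.7],[0,0,-90,0,0,0,-1],[0,0,-90,0,0,0,-1],[110,-130,-240,0,0,0,-1],[110,-130,-240,0,0,0,-1],[110,-130,-240,0,0,0,-1],[110,-130,-240,0,0,0,-1],[110,-130,-240,0,0,0,-1],[110,-130,-240,0,0,0,-1],[110,-130,-240,0,0,0,-1],[110,-130,-240,0,0,0,-1],[110,-130,-240,0,0,0,-1]]]'
python3 - <<'E'
from h import *
W=cam('wrist'); a=bot.snapshot('wrist'); cv2.imwrite('pics/w8f.png',a)
print(pose()[0]); q=proj(W,[.4298,.1924,.056])[0]; print(q)
g=cv2.medianBlur(cv2.cvtColor(a,cv2.COLOR_BGR2GRAY),3)[100:230,150:500]
c=cv2.HoughCircles(g,cv2.HOUGH_GRADIENT,1,20,param1=100,param2=14,minRadius=17,maxRadius=26)
hsv=cv2.cvtColor(a,cv2.COLOR_BGR2HSV)
if c is not None:
  for x,y,r in c[0][:6]:
    u,v=x+150,y+100; print(u,v,r,hsv[int(v),int(u)],onz(W,u,v,.056).round(4))
E
```

```text
clock: 29.92
ee_pos: [0.4296, 0.1895, 0.3112]
tcp_rot: [-0.017, 1.0, -0.0, -0.001]
wrist_force: [0.2, 0.7, -0.6]
width: 0.087
grip_force: 0.0
[0.4295616  0.18955059 0.310772  ]
[324.39133628 174.10584211]
323.5 173.5 22.1 [116  10 174] [0.429  0.1912 0.056 ]
214.5 186.5 24.3 [ 13 117 192] [0.4518 0.044  0.056 ]
184.5 184.5 21.0 [ 16 175 198] [0.4503 0.0036 0.056 ]
203.5 162.5 24.3 [ 13  60 111] [0.4195 0.0315 0.056 ]
468.5 205.5 18.8 [  5  19 158] [0.467  0.3926 0.056 ]
482.5 172.5 17.4 [173  82 134] [0.4206 0.4037 0.056 ]
```

```bash
python3 -m jog '[[[0,2,100,0,0,0,-1],[0,2,160,0,0,0,-1],[0,2,160,0,0,0,-1],[0,2,160,0,0,0,-1],[0,2,160,0,0,0,-1],[0,2,160,0,0,0,-1],[0,2,160,0,0,0,-1]]]'
python3 - <<'E'
from h import *
print(pose()[0],go([.4295,.192,.042],np.pi/2+.035))
E
```

```text
clock: 30.55
ee_pos: [0.4308, 0.1916, 0.1537]
tcp_rot: [-0.017, 1.0, 0.0, 0.001]
wrist_force: [1.2, 0.2, 0.7]
width: 0.0872
grip_force: 0.0
[0.43078011 0.19157434 0.15368084] (array([  1.4,   0.5, 111.7]), array([ 0.   ,  0.001, -0.001]))
```

```bash
python3 -m jog '[[[1,0,40,0,0,0,-1],[1,0,70,0,0,0,-1],[1,0,95,0,0,0,-1],[1,0,110,0,0,0,-1],[1,0,110,0,0,0,-1],[1,0,110,0,0,0,1],[1,0,110,0,0,0,1],[1,0,110,0,0,0,1],[1,0,110,0,0,0,1],[1,0,110,0,0,0,1],[1,0,110,0,0,0,1],[1,0,110,0,0,0,1],[1,0,110,0,0,0,1]]]' 20;  python3 -m jog '[[[0,0,-30,0,0,0,1],[0,0,-70,0,0,0,1],[0,0,-110,0,0,0,1],[0,0,-110,0,0,0,1]]]'
python3 - <<'E'
from h import *
print(pose()[0],go([.541,.1735,.15],np.pi/2+.035))
E
```

```text
clock: 31.63
ee_pos: [0.4298, 0.1916, 0.0439]
tcp_rot: [-0.017, 1.0, 0.001, 0.001]
wrist_force: [0.9, 0.8, 7.1]
width: 0.0617
grip_force: 20.0
clock: 31.97
ee_pos: [0.433, 0.1928, 0.16]
tcp_rot: [-0.016, 1.0, 0.003, 0.006]
wrist_force: [1.0, 0.6, -1.6]
width: 0.0617
grip_force: 20.0
[0.43304385 0.19278311 0.16001371] (array([-107.1,  -22.9,   11.1]), array([ 0.007,  0.011, -0.002]))
```

```bash
python3 -m jog '[[[-110,-23,0,0,0,0,1],[-110,-23,0,0,0,0,1],[-110,-23,0,0,0,0,1],[-110,-23,0,0,0,0,1],[-110,-23,0,0,0,0,1],[-110,-23,30,0,0,0,1],[-110,-23,50,0,0,0,1],[-110,-23,50,0,0,0,1],[-110,-23,50,0,0,0,1],[-110,-23,50,0,0,0,1],[-110,-23,50,0,0,0,1]]]'
python3 - <<'E'
from h import *
print(pose()[0],go([.5405,.1735,.0739],np.pi/2+.035))
E
```

```text
clock: 32.88
ee_pos: [0.5402, 0.1721, 0.1043]
tcp_rot: [-0.017, 1.0, 0.001, 0.001]
wrist_force: [-0.2, -0.9, -1.0]
width: 0.0616
grip_force: 20.0
[0.54019269 0.17210574 0.10429713] (array([-0.3,  1.3, 30.4]), array([ 0.001,  0.002, -0.001]))
```

```bash
python3 -m jog '[[[0,1,10,0,0,0,1],[0,1,20,0,0,0,1],[0,1,27,0,0,0,1],[0,1,30,0,0,0,1],[0,1,30,0,0,0,1]]]'
```

```text
clock: 33.3
ee_pos: [0.539, 0.1724, 0.0733]
tcp_rot: [-0.017, 1.0, 0.0, -0.001]
wrist_force: [-5.0, -1.4, 10.9]
width: 0.0615
grip_force: 20.0
```

```bash
python3 -m jog '[[[0,0,-1,0,0,0,-0.7],[0,0,-1,0,0,0,-0.7],[0,0,-1,0,0,0,-0.7],[0,0,-1,0,0,0,-0.7],[0,0,-1,0,0,0,-0.7],[0,0,-30,0,0,0,-0.7],[0,0,-70,0,0,0,-0.7],[0,0,-100,0,0,0,-0.7],[0,0,-110,0,0,0,1],[0,0,-110,0,0,0,1],[0,0,-110,0,0,0,1],[0,0,-110,0,0,0,1],[0,0,-110,0,0,0,1],[0,0,-110,0,0,0,1],[0,0,-110,0,0,0,1],[0,0,-110,0,0,0,1],[0,0,-110,0,0,0,1],[0,0,-110,0,0,0,1],[0,0,-110,0,0,0,1]]]'
python3 - <<'E'
from h import *
d=np.load('w4.npz'); W=tuple(d[k] for k in d.files); w=lambda u,v:(160+u/2,90+v/2)
print(onz(W,*w(570,338),.106),onz(W,*w(533,297),.035))
c=np.load('caddy.npy'); P=lambda x,y,z:[c[0]+np.cos(c[2])*x-np.sin(c[2])*y,c[1]+np.sin(c[2])*x+np.cos(c[2])*y,z]
print(pose()[0],go(P(0,.21,.19),np.pi/2+.035),go(P(0,.19,.086),np.pi/2+.035))
E
```

```text
clock: 34.88
ee_pos: [0.5395, 0.1725, 0.1826]
tcp_rot: [-0.017, 1.0, 0.0, 0.0]
wrist_force: [-0.7, 0.3, -0.6]
width: 0.0084
grip_force: 0.0
[0.52987352 0.39536975 0.106     ] [0.52807595 0.39226047 0.035     ]
[0.53949572 0.17245067 0.18257119] (array([  0.8, 286.4,  -7.4]), array([ 0.   ,  0.   , -0.002])) (array([  0.8, 266.4,  96.6]), array([ 0.   ,  0.   , -0.002]))
```

```bash
python3 -m jog '[[[1,287,-8,0,0,0,1],[1,287,-8,0,0,0,1],[1,287,-8,0,0,0,1],[1,287,-8,0,0,0,1],[1,287,-8,0,0,0,1],[1,287,-8,0,0,0,1],[1,287,-8,0,0,0,1],[1,287,-8,0,0,0,1],[1,287,-8,0,0,0,1],[1,287,90,0,0,0,1],[1,287,90,0,0,0,1],[1,287,90,0,0,0,1],[1,287,90,0,0,0,1],[1,280,90,0,0,0,1],[1,270,90,0,0,0,1],[1,262,90,0,0,0,1],[1,256,90,0,0,0,1],[1,251,90,0,0,0,1],[1,247,90,0,0,0,1],[1,244,90,0,0,0,1]]]'
```

```text
clock: 36.55
ee_pos: [0.5308, 0.4161, 0.0935]
tcp_rot: [-0.016, 1.0, 0.001, 0.001]
wrist_force: [0.8, 1.9, 1.3]
width: -0.0
grip_force: 1.0
```

```bash
python3 -m jog '[[[0,-4,0,0,0,0,1],[0,-9,0,0,0,0,1],[0,-14,0,0,0,0,1],[0,-19,0,0,0,0,1],[0,-24,0,0,0,0,1],[0,-29,0,0,0,0,1],[0,-34,0,0,0,0,1],[0,-39,0,0,0,0,1],[0,-44,0,0,0,0,1],[0,-49,0,0,0,0,1],[0,-54,0,0,0,0,1],[0,-59,0,0,0,0,1],[0,-64,0,0,0,0,1],[0,-69,0,0,0,0,1],[0,-74,0,0,0,0,1],[0,-79,0,0,0,0,1],[0,-84,0,0,0,0,1],[0,-87,0,0,0,0,1],[0,-90,0,0,0,0,1],[0,-92,0,0,0,0,1]]]'
```

```text
clock: 38.22
ee_pos: [0.5333, 0.3251, 0.0926]
tcp_rot: [-0.017, 1.0, 0.001, 0.0]
wrist_force: [1.4, 7.4, -2.0]
width: 0.0005
grip_force: 3.2
```

```bash
python3 -m jog '[[[0,-2,0,0,0,0,1],[0,-4,0,0,0,0,1],[0,-6,0,0,0,0,1],[0,-8,0,0,0,0,1],[0,-10,0,0,0,0,1],[0,-12,0,0,0,0,1],[0,-12,0,0,0,0,1]]]'
```

```text
clock: 38.8
ee_pos: [0.533, 0.3244, 0.0933]
tcp_rot: [-0.02, 1.0, 0.008, 0.003]
wrist_force: [5.6, 22.3, -8.3]
width: 0.0003
grip_force: 12.4
```

```bash
python3 -m jog '[[[0,10,0,0,0,0,1],[0,30,0,0,0,0,1],[0,60,0,0,0,0,1],[0,60,-60,0,0,0,1],[0,60,-150,0,0,0,1],[0,60,-150,0,0,0,1],[0,60,-150,0,0,0,1],[0,200,-200,0,0,0,1],[0,200,-200,0,0,0,1],[0,200,-200,0,0,0,1],[0,200,-200,0,0,0,1],[0,200,-200,0,0,0,1],[0,200,-200,0,0,0,1]]]'
python3 - <<'E'
from h import *
t=bot.snapshot('top');b=bot.snapshot('side');I=cv2.INTER_CUBIC
cv2.imwrite('pics/fin.png',np.hstack([cv2.resize(t[150:260,235:475],(480,220),interpolation=I),np.zeros((220,0,3),np.uint8)]))
A=cv2.resize(t[150:260,230:470],(800,367),interpolation=I)[:300]; B=cv2.resize(b[160:310,230:400],(340,300),interpolation=I)
T=cv2.resize(t[160:260,235:475],(460,192),interpolation=I); X=np.zeros((300,460,3),np.uint8); X[:192]=T
cv2.imwrite('pics/fin.png',np.vstack([A,np.hstack([B,X])]))
c=np.load('caddy.npy'); C=cam('top')
for tr in(0,.1):
  q=proj(C,[[c[0]+np.sin(c[2])*(.116+tr)+np.cos(c[2])*x,c[1]-np.cos(c[2])*(.116+tr)+np.sin(c[2])*x,.04] for x in(-.041,.041)])
  print(tr,q.round(1).tolist(),((q-[230,150])*3.333).round().tolist())
E
```

```text
clock: 39.88
ee_pos: [0.5261, 0.5129, 0.2913]
tcp_rot: [-0.018, 1.0, -0.001, -0.001]
wrist_force: [-0.0, -0.5, -0.6]
width: 0.0003
grip_force: 0.0
0 [[322.6, 217.8], [322.4, 194.2]] [[309.0, 226.0], [308.0, 147.0]]
0.1 [[351.6, 217.5], [351.2, 193.9]] [[405.0, 225.0], [404.0, 146.0]]
```

View pics/fin.png

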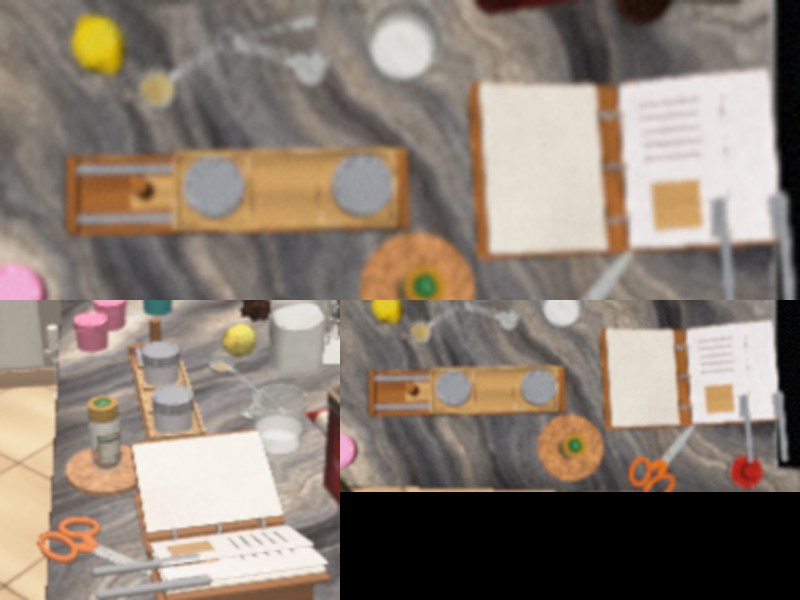

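The final view shows the tray against the right end of the rail with both tins standing, and the jar upright on the trivet. Both leaves are down on the right, and the glass and timer are unmoved. The slide met a firm stop, with 22 N and no further travel.

```bash
python3 -c "
from bench import bot
print(bot.job_done())"
```

```text
the job is handed in; nothing more can be done
None
```

I handed the job in at about 40 s, and no verdict came back: both leaves are down on the right (wide first), the jar is upright on the trivet, both plain tins (I saw only two) are standing in the caddy, and the caddy is against its right-hand stop, judged from the firm halt there because the images showed about 91 mm of travel, not 100.

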